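# Lock the bottle in its holder and set the cap to vent

### The job

First turn the bottle holder's orange lock ring clockwise until its upright handle stands right over the red mark. Then screw the blue cap down until it bottoms out, back it off a quarter turn to vent it, and finish with the cap still gripped firmly in the gripper: do not let go. Leave the other things on the bench where they are.

Things in the scene. Friction and masses are not known exactly. Their poses are not given: they have to be found in the camera images.
- holder: Bottle holder fixed to the bench: grey round foot (136 mm across, 12 mm high), aluminium sleeve (84 mm across) and a flange (136 mm across, top 101 mm above the bench), with a clear glass bottle standing captive in it. Its origin is on the upright axis shared by bottle, lock ring and cap, at bench level; z up. The red mark points out from this axis along 30 deg anticlockwise (seen from above) from its x axis.
- mark (a point): The point where the axis of the ring's handle passes over the red mark: 85 mm from the holder's axis, 135 mm above the bench. The mark itself is a red radial tab, 12 mm wide, fixed to the flange (top at 105 mm), running out to 113 mm from the axis, so that its end shows beyond the ring's handle when locked.
- ring (a joint): Angle of the orange lock ring in rad about the holder's axis: 0 at its open stop, growing as it turns clockwise seen from above; its handle stands over the red mark at 1.309; it can be turned past the mark, to a stop at 1.75. It stays where it is left (friction about 0.12 N m, no spring). The ring is 120 mm across, 105 to 117 mm above the bench, and captive.
- ring_handle (a point): On the ring's handle: an orange upright round post 14 mm in diameter, its axis 85 mm from the holder's axis, standing on a short radial arm of the ring (arm top 116 mm above the bench) and reaching up to 161 mm. This point lies on the post's axis 145 mm above the bench, 16 mm under its top.
- cap_turn (a joint): Angle of the blue screw cap in rad: 0 when bottomed out (hard stop), growing as it is unscrewed (anticlockwise seen from above); it rises 5 mm a turn. It starts somewhere between 1.5 and 3.5, already started on the thread, and can be turned up to 4.6. Friction about 0.08 N m, no spring; it cannot be pulled off.
- cap: The blue knurled round screw cap on the bottle in the holder: 50 mm in diameter, 27 mm high, a white radial stripe on its top along its own x axis. Origin: centre of its underside, about 145 mm above the bench when bottomed out; z up. Under it the bottle's neck (about 40 mm across) and sloping glass shoulder, 117 mm above the bench at 30 mm from the axis.
- cap_grip (a point): Point on the cap's axis, 16 mm above its underside and 11 mm under its top: the height to grip it.
- spare_bottle: Bystander, loose: clear bottle 70 mm across, 149 mm high with an orange cap. Origin: centre of the underside.
- beaker: Bystander, loose: glass beaker, 68 mm across, 85 mm high. Origin: centre of the underside.
- tube_rack: Bystander, loose: blue block 70 x 150 x 45 mm with small capped tubes reaching 71 mm. Origin: centre of the underside.
- timer: Bystander, loose: white bench timer 60 x 68 x 18 mm. Origin: centre of the underside.
- tip_box: Bystander, loose: black pipette tip box with orange lid, 85 x 120 x 85 mm. Origin: centre of the underside.
- calculator: Bystander, loose: black calculator 150 x 78 x 13 mm. Origin: centre of the underside.
- marker: Bystander, loose: white marker pen with a red cap, 142 x 13 x 12 mm. Origin: on the underside, 55 mm from its uncapped end.

How it is judged:
By the outcome, as a careful person would: the job done as asked, in the order asked, and still so for the second after the job is handed in, while the arm keeps its last pose, push and grip.
It also fails if it takes over 72 s, if anything falls off the work surface, if the arm or the gripper's body presses on something with over 40 N, if the wrist force passes 120 N, or if a joint passes its speed limit or range.

### The arm

A 7-joint arm with a two-finger parallel gripper is mounted at the origin on the work surface. World frame = base frame: x ahead of the robot, y to its left, z up, the work surface at z = 0. Lengths are in m, angles in rad, forces in N, time in s.
With the tool pointing down it reaches from about 0.4 to 0.85 m from the base axis. Payload 4.4 kg.
Tool frame: the origin (TCP) lies at the very end of the fingers, on their centre line; the grasp point (between the pads) lies 19 mm behind it; z points along the fingers, y is the line along which they close (so a half turn about z gives the same grasp; the last joint's range is limited). The gripper opens to 94 mm and grips with 3 to 60 N. Pads are 16 mm wide; open, the fingers measure 119 mm over their backs; the gripper's body (75 mm by 177 mm) begins 78 mm behind the grasp point.
Start: joints at [1.115, 0.628, 0.038, 1.517, -0.027, 0.996, -0.02], TCP at [0.247, -0.601, 0.168] pointing down, gripper open.
Joint ranges: [-3.06, 3.06], [-0.37, 2.12], [-1.25, 1.32], [0.18, 2.47], [-1.1, 4.24], [0.23, 1.98], [-2.94, 2.94]. Speed limits (rad/s): [2.57, 2.57, 3.14, 3.14, 3.14, 3.14, 3.14].

### API

Orientations are given as a unit quaternion [x, y, z, w].
In Python, from plant import manip gives the robot as it stands.
- The arm moves only by the tool play_rows, never from a script. Its argument "deltas" is a list of rows, each a list of 3 entries, a list of its own where there are three numbers: the shift along the tool's x, y, z scaled (see below), then the turn about the tool's z scaled (see below), then the gripper command: -1 is fully open, 1 is shut, values between are in proportion. In form: [[[tx, ty, tz], yaw, jaw], ...]. A call has exactly 8 rows; each row shifts and turns the commanded pose from where the row before left it, along the tool's axes as they then stand; what a row does not reach is not made up. The controller multiplies each number of a shift by 100 mm and each number of a turn by 60 degrees. A row lasts 1/12 s, in which the tool goes at most 41.7 mm and 7.16 degrees, less where a joint would pass 70% of its speed; a pose out of reach is approached as far as the arm can. A call with a number of a shift or a turn outside -1 to 1 is refused whole. A call with a gripper value outside its range is refused whole. The fingers move at their own pace and stop on an object; "grip_force" is the grip in N (left out, the last holds). Time passes only in rows, so rows that do not move let the fingers close, or fill a call up. It gives the time, the measured TCP pose, the force, the opening and the grip force at its end, in the units of the state.
- manip.read_state(): the state, without advancing time (a new reading comes with each control period).
- manip.capture(name): name is "scene" or "side" or "wrist"; returns the picture (400x640x3 uint8, blue, green, red); there is no depth.
- manip.calibration(name): a dict with "intrinsics" (3x3 intrinsics, pixels), "xyz" and "attitude" of the camera in the world; the wrist camera has in their place "hand_eye" (4x4, takes a point from camera to tool coordinates, whose origin is the TCP and whose axes are the flange's). Camera axes: x right, y down, z forward; pixel columns grow to the right and rows downward; lengths in m; the calibration is good to about 2 mm. A picture is of the moment at which its call begins: read the wrist's pose just before it. calibration takes no time and is no camera call.
- manip.hand_in(): hands the job in; it is judged then, once.
The state is a dict: "time": time; "q": joint angles; "joint_vel": joint speeds; "joint_torque": joint torques, N m; "tool_pos": TCP position; "tool_rot": TCP orientation; "ft_force": force on the tool from outside, world axes, zero at the start; "ft_torque": the same for the moment, N m; "grip_width": opening from 0.0 (shut) to 1.0 (fully open); "grip_force": force on a finger pad.
Only numpy, scipy, OpenCV 4.12 (cv2) and the standard library are available. Lean on these libraries where they do the work, as an engineer would, in place of code of your own. Each camera call takes 0.05 s, during which the arm holds its last target. There are 200 camera calls.

## Working session

There is one attempt and no reset: what is moved stays moved. The work goes in short steps, Python scripts to look and compute and a tool call to move; the robot and the scene stay as the last step left them, time stands still between calls to the robot, and variables do not carry over. Pictures are saved under pics/ and viewed, at most 10 in all, crops included, and the job is handed in when it is done.

Besides the shell and the picture viewer there is one more tool, called after "Request:" as name([rows], argument=value, ...), one row to a line, values as JSON. play_rows: Moves the arm, as the interface text tells. Shifts and turns lie within -1 to 1; 1 stands for 100 mm of shift or 60 degrees of turn. Its arguments: {"type":"object","properties":{"deltas":{"type":"array"},"grip_force":{"type":"number"}},"required":["deltas"]}

```bash
mkdir -p pics; ls; cat > h.py <<'E'
import numpy as np, cv2
from scipy.spatial.transform import Rotation as R
from plant import manip
def cam(n, st=None):
    c=manip.calibration(n); K=np.array(c["intrinsics"])
    if "hand_eye" in c:
        T=np.eye(4); T[:3,:3]=R.from_quat(st["tool_rot"]).as_matrix(); T[:3,3]=st["tool_pos"]
        T=T@np.array(c["hand_eye"]); return K,T[:3,:3],T[:3,3]
    a=np.array(c["attitude"]); 
    Rm=a if a.shape==(3,3) else R.from_quat(a).as_matrix()
    return K,Rm,np.array(c["xyz"])
def ray(C,u,v,z):
    K,Rm,p=C; d=Rm@np.linalg.inv(K)@[u,v,1]; return p+d*(z-p[2])/d[2]
def proj(C,P):
    K,Rm,p=C; q=K@(Rm.T@(np.asarray(P)-p)); return q[:2]/q[2]
def blobs(im,lo,hi,amin=30):
    m=cv2.inRange(cv2.cvtColor(im,cv2.COLOR_BGR2HSV),lo,hi)
    n,l,s,c=cv2.connectedComponentsWithStats(m)
    return m,[(s[i].tolist(),c[i].round(1).tolist()) for i in range(1,n) if s[i][4]>amin]
E
python3 - <<'E'
from h import *
st=manip.read_state(); print(st)
for n in ["scene","side","wrist"]:
    im=manip.capture(n); cv2.imwrite(f"pics/{n}0.png",im)
    C=cam(n,st); print(n,C[0].tolist(),C[1].round(3).tolist(),C[2].round(3))
    for k,lo,hi in [("blue",(100,100,40),(130,255,255)),("orange",(8,130,80),(22,255,255)),("red",(0,150,80),(5,255,255))]:
        print(k,blobs(im,lo,hi)[1])
a,b=[cv2.imread(f"pics/{n}0.png") for n in ("scene","side")]
E
```

```text
pics
{'time': 0.0, 'q': array([ 1.11517642,  0.629349  ,  0.03843324,  1.518357  , -0.02700176,
        0.99630837, -0.0199748 ]), 'joint_vel': array([ 4.18472929e-05,  4.22546732e-04, -3.68268420e-04, -7.81895669e-05,
        1.69668190e-03, -4.09129565e-04,  1.26904172e-03]), 'joint_torque': array([-1.31656002e-04, -5.49731505e+01,  1.14332054e+00, -1.86638206e+01,
       -5.22614352e-02,  2.37662578e-02,  1.83706502e-04]), 'tool_pos': array([ 0.24676252, -0.60053448,  0.16695571]), 'tool_rot': array([ 9.81061615e-01,  1.93693576e-01, -1.93470573e-04, -9.32135878e-04]), 'ft_force': array([-0.5112322 ,  0.02653005, -0.30566613]), 'ft_torque': array([ 0.01538189, -0.0424826 ,  0.05410021]), 'grip_force': 0.0, 'grip_width': 1.0019234814507283}
scene [[493.1110502603466, 0.0, 315.76908004866215], [0.0, 493.1110502603466, 199.57346108761263], [0.0, 0.0, 1.0]] [[-0.31, 0.663, -0.681], [0.951, 0.214, -0.224], [-0.003, -0.717, -0.697]] [1.553 0.309 1.174]
blue [([252, 98, 32, 6, 84], [263.9, 101.2]), ([286, 104, 17, 12, 118], [293.6, 109.1]), ([178, 106, 33, 38, 899], [193.5, 126.6]), ([27
[... 2201 characters left out ...]
, 148.7]), ([580, 157, 15, 8, 47], [588.2, 160.2]), ([548, 171, 92, 24, 688], [602.8, 182.7]), ([482, 175, 85, 28, 535], [530.2, 188.8]), ([469, 184, 169, 95, 1167], [552.2, 232.9]), ([596, 190, 44, 13, 115], [616.1, 196.3]), ([608, 209, 17, 6, 33], [615.5, 211.9]), ([434, 216, 70, 78, 1242], [462.7, 250.2]), ([605, 220, 35, 14, 79], [625.1, 226.4]), ([560, 222, 40, 18, 79], [580.3, 231.1]), ([595, 244, 19, 9, 33], [604.4, 247.7]), ([495, 255, 23, 19, 115], [504.0, 268.3]), ([550, 255, 18, 13, 50], [558.0, 261.1]), ([132, 292, 33, 57, 767], [144.5, 318.7]), ([473, 292, 34, 57, 786], [493.0, 320.8]), ([405, 335, 22, 18, 99], [415.3, 342.9]), ([294, 364, 300, 18, 3830], [456.4, 374.4])]
red []
```

View pics/scene0.png

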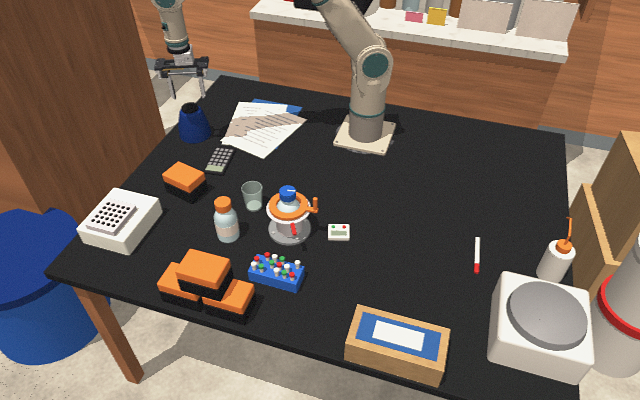

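View pics/side0.png

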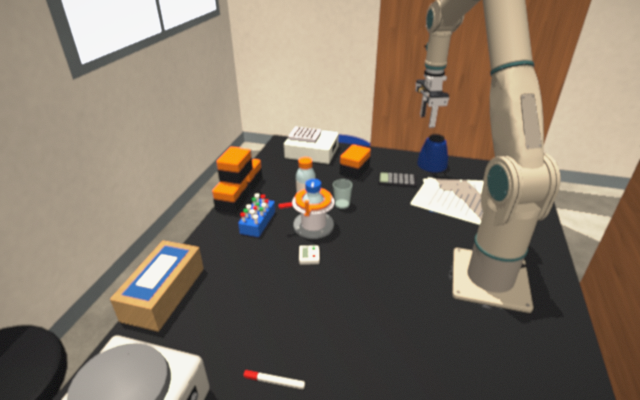

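The scene view shows the holder, with its cap at (287,193), ring handle at (316,204) and red mark at (293,228). In the side view the cap is at (313,185), the handle at (307,208) and the mark at (285,205).

```bash
cat > s1.py <<'E'
from h import *
S,D=cam("scene"),cam("side")
def tri(a,b):
    A=[];B=[]
    for (K,Rm,p),(u,v) in ((S,a),(D,b)):
        d=Rm@np.linalg.inv(K)@[u,v,1]; d/=np.linalg.norm(d); M=np.eye(3)-np.outer(d,d); A.append(M);B.append(M@p)
    return np.linalg.lstsq(np.vstack(A),np.hstack(B),rcond=None)[0]
c=tri((287.1,193.1),(313.2,185)); print("cap",c)
for n,C,h,m in (("scene",S,(316,200),(293,229)),("side",D,(307.5,206),(285,205))):
    ph,pm=ray(C,*h,.148),ray(C,*m,.105)
    for k,p in (("h",ph),("m",pm)):
        d=p-c; print(n,k,p.round(3),np.hypot(*d[:2]).round(3),np.degrees(np.arctan2(d[1],d[0])).round(1))
for n,u,v,z in (("spare",224,203,.149),("beaker",252,185,.085),("timer",339,229,.018),("rack",277,265,.05),("boxes",203,262,.17),("calc",220,158,.013)):
    print(n,ray(S,u,v,z).round(3))
a=cv2.imread("pics/scene0.png")[160:260,180:340];b=cv2.imread("pics/side0.png")[140:240,230:390]
cv2.imwrite("pics/crop0.png",np.hstack([cv2.resize(x,None,fx=2.5,fy=2.5,interpolation=cv2.INTER_CUBIC) for x in (a,b)]))
E
python3 s1.py
```

```text
cap [ 0.56348225 -0.10715387  0.16291457]
scene h [ 0.551 -0.02   0.148] 0.088 98.0
scene m [ 0.646 -0.06   0.105] 0.095 29.6
side h [ 0.554 -0.012  0.148] 0.095 95.9
side m [ 0.644 -0.057  0.105] 0.095 32.1
spare [ 0.648 -0.276  0.149]
beaker [ 0.487 -0.261  0.085]
timer [0.527 0.048 0.018]
rack [ 0.745 -0.075  0.05 ]
boxes [ 0.881 -0.22   0.17 ]
calc [ 0.316 -0.471  0.013]
```

View pics/crop0.png

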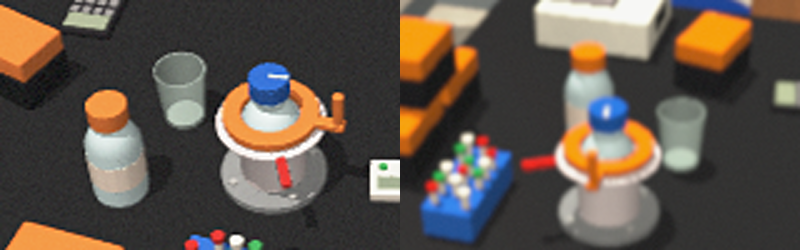

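Request:
play_rows([
  [[0.25,-0.21,-0.14],0,-1],
  [[0.25,-0.21,-0.14],0,-1],
  [[0.25,-0.21,-0.14],0,-1],
  [[0.25,-0.21,-0.14],0,-1],
  [[0.25,-0.21,-0.14],0,-1],
  [[0.25,-0.21,-0.14],0,-1],
  [[0.25,-0.21,-0.14],0,-1],
  [[0.25,-0.21,-0.14],0,-1],
])

```text
time: 0.82
tool_pos: [0.3685, -0.3682, 0.2804]
tool_rot: [0.981, 0.194, -0.0, -0.0]
ft_force: [-0.3, -0.9, -0.4]
grip_width: 0.996
grip_force: 0.0
```

Request:
play_rows([
  [[0.25,-0.21,0],0,-1],
  [[0.25,-0.21,0],0,-1],
  [[0.25,-0.21,0],0,-1],
  [[0.25,-0.21,0],0,-1],
  [[0.25,-0.21,0],0,-1],
  [[0.25,-0.21,0],0,-1],
  [[0.25,-0.21,0],0,-1],
  [[0.25,-0.21,0],0,-1],
])

```text
time: 1.48
tool_pos: [0.4896, -0.1369, 0.2798]
tool_rot: [0.981, 0.194, -0.0, -0.0]
ft_force: [-0.1, -0.4, -0.5]
grip_width: 1.002
grip_force: 0.0
```

Request:
play_rows([
  [[0.25,-0.21,0],0,-1],
  [[0.25,-0.21,0],0,-1],
  [[0.25,-0.21,0],0,-1],
  [[0,0,0],-0.11,-1],
  [[0,0,0],-0.11,-1],
  [[0,0,0],-0.11,-1],
  [[0,0,0],-0.11,-1],
  [[0,0,0],-0.11,-1],
])

```text
time: 2.15
tool_pos: [0.5345, -0.0516, 0.2796]
tool_rot: [0.884, 0.467, -0.0, -0.0]
ft_force: [-1.0, -0.0, -0.5]
grip_width: 0.999
grip_force: 0.0
```

Request:
play_rows([
  [[0,0,0],-0.1,-1],
  [[0,0,0],-0.1,-1],
  [[0,0,0],-0.1,-1],
  [[0,0,0],-0.1,-1],
  [[0,0,0],-0.1,-1],
  [[0,0,0],-0.1,-1],
  [[0,0,0],-0.1,-1],
  [[0,0,0],0,-1],
])

```text
time: 2.82
tool_pos: [0.5345, -0.0518, 0.2796]
tool_rot: [0.66, 0.752, -0.0, -0.0]
ft_force: [0.2, -0.8, -0.0]
grip_width: 0.999
grip_force: 0.0
```

```bash
python3 - <<'E'
from h import *
st=manip.read_state(); im=manip.capture("wrist"); cv2.imwrite("pics/w1.png",im); C=cam("wrist",st)
np.save("w1.npy",np.array([*st["tool_pos"],*st["tool_rot"]]))
print(C[2])
for k,lo,hi in [("blue",(100,100,40),(130,255,255)),("orange",(8,130,80),(22,255,255)),("red",(0,150,80),(5,255,255))]:
    print(k,blobs(im,lo,hi)[1])
for P in ([.563,-.107,.173],[.553,-.02,.161],[.637,-.06,.105]): print(proj(C,P))
E
```

```text
[0.52373235 0.02713224 0.4965822 ]
blue [([586, 0, 54, 23, 997], [615.3, 9.3]), ([410, 152, 70, 92, 3114], [440.3, 195.1]), ([317, 213, 40, 40, 1084], [336.7, 234.0]), ([0, 252, 8, 26, 179], [3.0, 263.5]), ([115, 265, 16, 5, 32], [123.8, 266.9])]
orange [([521, 0, 119, 57, 2757], [566.2, 32.1]), ([293, 154, 83, 102, 1797], [336.5, 216.1]), ([308, 195, 20, 43, 130], [313.5, 208.6]), ([484, 225, 77, 50, 2626], [522.0, 249.1]), ([132, 292, 34, 57, 872], [144.6, 320.7]), ([472, 292, 35, 57, 878], [492.8, 320.5]), ([353, 335, 35, 22, 591], [370.2, 344.5]), ([256, 363, 338, 20, 4570], [433.1, 374.6])]
red [([314, 95, 6, 7, 37], [316.3, 97.8]), ([474, 168, 10, 10, 76], [478.6, 172.9]), ([377, 186, 31, 18, 237], [392.1, 194.3]), ([452, 196, 10, 8, 60], [456.5, 199.6]), ([431, 221, 9, 9, 55], [435.1, 225.1]), ([441, 236, 9, 9, 56], [444.8, 240.0])]
[335.91802517 234.46409824]
[337.79772094 162.82331803]
[388.76982947 192.04594848]
```

View pics/w1.png

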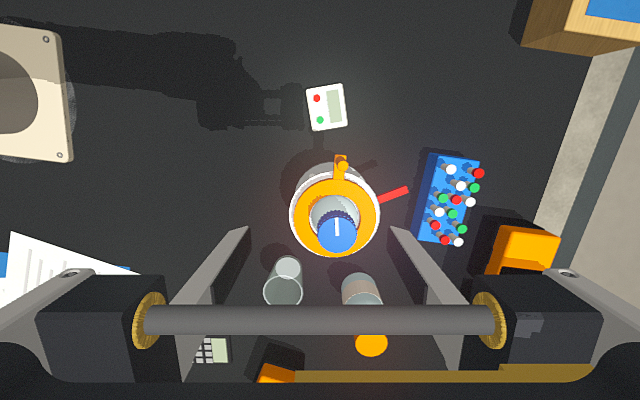

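The wrist view shows the cap top at about (337,234), the top of the handle post at about (342,165), and the red mark from (378,201) to its outer end at (408,190).

```bash
python3 - <<'E'
from h import *
w=np.load("w1.npy"); st=dict(tool_pos=w[:3],tool_rot=w[3:]); C=cam("wrist",st)
im=cv2.imread("pics/w1.png")
m,_=blobs(im,(100,100,40),(130,255,255)); 
m[:, :300]=0;m[:,370:]=0
# bright top face of cap
hsv=cv2.cvtColor(im,cv2.COLOR_BGR2HSV); ys,xs=np.where((m>0)&(hsv[...,2]>150)); 
cs=cv2.convexHull(np.c_[xs,ys].astype(np.int32)); el=cv2.fitEllipse(cs); print("cap el",el)
c=ray(C,*el[0],.1738); print("cap",c)
r,_=blobs(im,(0,150,80),(5,255,255)); r[:,:370]=0;r[:,415:]=0
ys,xs=np.where(r>0); P=np.array([ray(C,x,y,.105) for x,y in zip(xs,ys)])[:,:2]
d=P-c[:2]; az=np.degrees(np.arctan2(d[:,1],d[:,0])); print("mark az",np.median(az),"r",np.hypot(*d.T).min(),np.hypot(*d.T).max())
v=np.linalg.svd(P-P.mean(0))[2][0]; print("mark dir",np.degrees(np.arctan2(*v[::-1])))
o,_=blobs(im,(8,110,60),(24,255,255)); 
ys,xs=np.where(o[150:180,325:360]>0); 
big=cv2.resize(im[140:260,280:420],None,fx=5,fy=5,interpolation=cv2.INTER_CUBIC); cv2.imwrite("pics/w1c.png",big)
for u,v in ((342,164),(342,167)):
    p=ray(C,u,v,.161); d=p-c; print("h",p.round(4),np.hypot(*d[:2]),np.degrees(np.arctan2(d[1],d[0])))
E
```

```text
cap el ((336.59112548828125, 233.1791534423828), (37.604984283447266, 39.45857620239258), 82.86376953125)
cap [ 0.5634759  -0.10486091  0.1738    ]
mark az 28.156898144578648 r 0.06749587781427104 0.11176473961406885
mark dir -150.25005498742615
h [ 0.5582 -0.0207  0.161 ] 0.08428535244652684 93.57865297001288
h [ 0.5588 -0.0243  0.161 ] 0.08067131384859919 93.34258347170653
```

View pics/w1c.png

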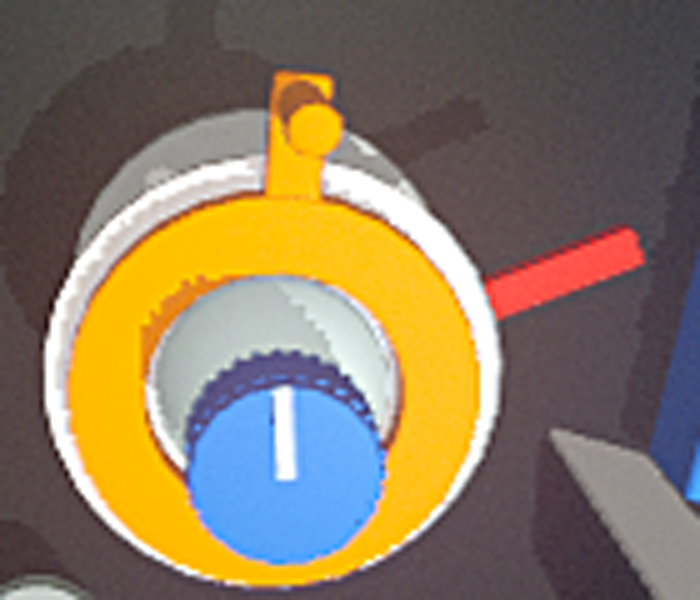

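The close crop puts the post top at about (342.8,166), so the handle is at azimuth 93.5° and the mark at about 29°. I'll go over the post and descend.

Request:
play_rows([
  [[0.13,0.14,0],-0.0,0],
  [[0.13,0.14,0],0,0],
  [[0,0,0.2],0.067,0],
  [[0,0,0.3],0,0],
  [[0,0,0.3],0,0],
  [[0,0,0.3],0,0],
  [[0,0,0.3],0,0],
  [[0,0,0.13],0,0],
], grip_force=15)

```text
time: 3.53
tool_pos: [0.5566, -0.0226, 0.1232]
tool_rot: [0.688, 0.726, -0.002, -0.002]
ft_force: [0.6, -0.8, 0.3]
grip_width: 0.506
grip_force: 0.0
```

Request:
play_rows([
  [[0,0,0],0,0.4],
  [[0,0,0],0,0.6],
  [[0,0,0],0,0.6],
  [[0,0,0],0,0.8],
  [[0,0,0],0,1],
  [[0,0,0],0,1],
  [[0,0,0],0,1],
  [[0,0,0],0,1],
])

```text
time: 4.2
tool_pos: [0.5595, -0.0224, 0.1273]
tool_rot: [0.686, 0.727, 0.0, 0.0]
ft_force: [-0.4, -0.2, -0.4]
grip_width: 0.01
grip_force: 0.0
```

```bash
python3 - <<'E'
from h import *
st=manip.read_state(); print(st["grip_width"],st["grip_force"])
a=manip.capture("wrist"); 
S=manip.capture("scene"); D=manip.capture("side")
cv2.imwrite("pics/s2.png",S); cv2.imwrite("pics/d2.png",D); cv2.imwrite("pics/w2.png",a)
C=cam("wrist",st); print(proj(C,st["tool_pos"]), proj(C,[.5585,-.0218,.161]))
f=lambda x:cv2.resize(x,(400,300),interpolation=cv2.INTER_CUBIC)
cv2.imwrite("pics/m2.png",np.vstack([np.hstack([f(S[160:250,240:360]),f(D[140:230,250:370])]),np.hstack([f(a[100:340,160:480]),f(a[180:300,240:400])])]))
E
```

```text
0.01016425709356161 0.0
[319.17842117 219.77752755] [318.01173869 235.47079337]
```

View pics/m2.png

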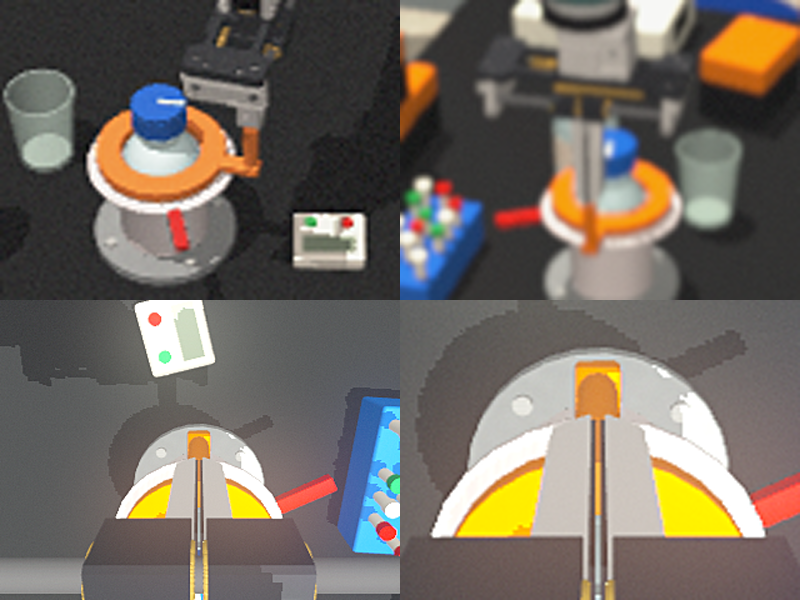

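```bash
python3 - <<'E'
from h import *
st=manip.read_state(); C=cam("wrist",st); print(C[2],st["tool_pos"])
for v in (215,218,222): print(ray(C,319,v,.161))
c=manip.calibration("wrist"); print(np.array(c["hand_eye"]).round(4).tolist())
a=cv2.imread("pics/w2.png")
cv2.imwrite("pics/w2c.png",np.clip(1.5*cv2.resize(a[195:275,270:370].astype(float),None,fx=7,fy=7,interpolation=cv2.INTER_CUBIC),0,255))
E
```

```text
[0.55408171 0.05715547 0.34393943] [ 0.55929541 -0.02236396  0.1269807 ]
[ 0.55814808 -0.00641161  0.161     ]
[ 0.5582775  -0.00859965  0.161     ]
[ 0.55845132 -0.01153818  0.161     ]
[[0.0011, -0.962, -0.2729, 0.0797], [1.0, 0.0009, 0.0008, -0.0006], [-0.0005, -0.2729, 0.962, -0.217], [0.0, 0.0, 0.0, 1.0]][ WARN:0@0.215] global loadsave.cpp:1063 imwrite_ Unsupported depth image for selected encoder is fallbacked to CV_8U.
```

View pics/w2c.png

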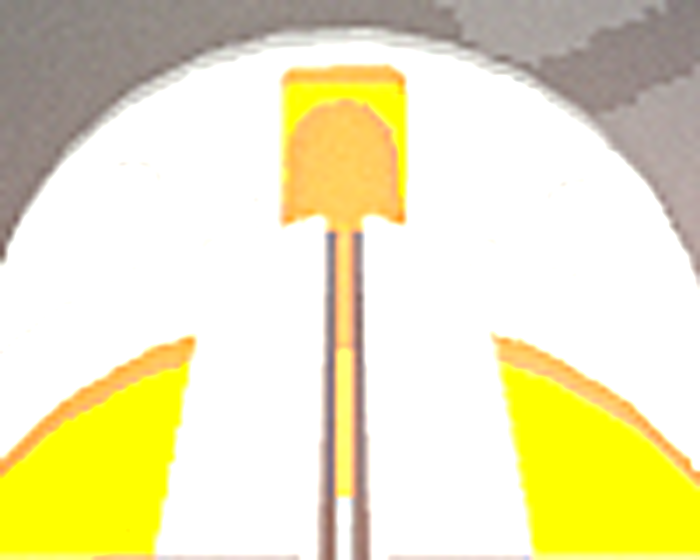

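```bash
python3 - <<'E'
from h import *
st=manip.read_state(); T=st["tool_pos"]
W=cam("wrist",st)
for n,o in (("scene",(240,160)),("side",(250,140))):
    C=cam(n)
    f=lambda P:((proj(C,P)-o)*400/120).round(0)
    print(n,"tcp",f(T),"tcp+8x",f(T+[0,.008,0]),"finger z.16",f(T+[0,0,.034]),"z.205",f(T+[0,0,.078]))
    for y in (-.035,-.022,-.01,0): print(y,"base",f([.5585,y,.116]),"top",f([.5585,y,.161]))
for y in (-.035,-.022,-.01,0): print("w",y,"base",((proj(W,[.5585,y,.116])-[270,195])*7).round(),((proj(W,[.5585,y,.161])-[270,195])*7).round())
E
```

```text
scene tcp [248. 155.] tcp+8x [257. 157.] finger z.16 [248. 128.] z.205 [248.  92.]
-0.035 base [235. 160.] top [235. 125.]
-0.022 base [249. 164.] top [249. 128.]
-0.01 base [262. 166.] top [262. 131.]
0 base [272. 169.] top [272. 133.]
side tcp [190. 232.] tcp+8x [187. 237.] finger z.16 [189. 201.] z.205 [188. 160.]
-0.035 base [195. 234.] top [194. 194.]
-0.022 base [190. 242.] top [189. 202.]
-0.01 base [187. 249.] top [186. 209.]
0 base [184. 255.] top [182. 215.]
w -0.035 base [332. 238.] [330. 404.]
w -0.022 base [338. 139.] [337. 287.]
w -0.01 base [344.  46.] [344. 174.]
w 0 base [348. -34.] [350.  78.]
```

Request:
play_rows([
  [[0,0,0],0,0],
  [[0,0,0],0,0],
  [[0,0,0],0,0],
  [[0,0,0],0,0],
  [[0,0,0],0,0],
  [[0,0,0],0,0],
  [[0,0,0],0,0],
  [[0,0,0],0,0],
])

```text
time: 5.02
tool_pos: [0.5593, -0.0223, 0.1269]
tool_rot: [0.686, 0.727, 0.0, 0.0]
ft_force: [0.2, 0.9, 0.4]
grip_width: 0.491
grip_force: 0.0
```

```bash
python3 - <<'E'
from h import *
T=np.array([.24676,-.60053,.16696]); y=np.array([.38,-.925,0])
for n in ("scene","side"):
    C=cam(n)
    for dz in (0,.02,.035,.05): print(n,dz,proj(C,T+[0,0,dz]).round(1),proj(C,T+[0,0,dz]+y*.053).round(1),proj(C,T+[0,0,dz]-y*.053).round(1))
b=cv2.cvtColor(cv2.imread("pics/scene0.png"),cv2.COLOR_BGR2GRAY); print(b[88:108,196:212]); print(b[88:108,168:182])
E
```

```text
scene 0 [190.3 106.7] [175.6 107.4] [205.  106.1]
scene 0.02 [189.3 102. ] [174.5 102.7] [204.1 101.4]
scene 0.035 [188.6  98.4] [173.6  99.1] [203.5  97.8]
scene 0.05 [187.8  94.8] [172.8  95.5] [202.8  94.2]
side 0 [425.4 130.7] [421.1 125.1] [429.9 136.6]
side 0.02 [426.1 126. ] [421.8 120.5] [430.6 131.8]
side 0.035 [426.6 122.4] [422.3 116.9] [431.2 128.2]
side 0.05 [427.2 118.8] [422.8 113.4] [431.8 124.5]
[[199 198 193 201 122 127 146 125 139 181 189 193 123  61  46  48]
 [206 204 200 200 173 149 142 134 122 179 197 132  57  42  49  50]
 [206 205 203 201 142 134 145 147 113 179 149  76  42  47  46  43]
 [207 207 203 202 165 144 146 150 101 114  81  47  46  51  47  50]
 [208 208 203 198 199 142 136 143 110  70  49  40  45  50  47  42]
 [203 203 199 198 198 126 131 145 129  81  51  45  43  41  41  50]
 [196 200 196 195 206 149 139 145 145  88  45  49  46  49  46  48]
 [204 202 198 197 205 163 160 147 194 114  44  44  46  54  47  44]
 [199 199 198 203 178  93 129 164 128  70  46  45  46  44  46  50]
 [202 203 209 217 140  50 121 142  85  41  43  48  50  47  49  52]
 [208 207 215 
[... 1137 characters left out ...]
4 127 176 155 146  92  32 194 216 215 216 215 214]
 [134 131 197 198 165 146 106  36 192 216 214 217 221 219]
 [130 190 209 204 203 155 114  69 198 217 216 217 215 217]
 [197 212 206 206 211 218 176 160 210 218 217 220 220 219]
 [213 207 208 209 214 216 218 219 219 223 221 218 218 217]
 [214 210 210 213 216 214 217 218 218 218 217 219 217 215]
 [212 214 216 218 215 216 216 217 215 217 217 216 218 218]
 [213 215 215 216 217 221 218 216 215 215 215 214 214 215]
 [218 218 214 215 217 218 218 217 218 215 213 215 215 217]
 [217 218 218 218 219 222 220 219 215 210 211 216 214 222]
 [221 221 220 220 220 220 220 214 214 212 211 216 220 142]
 [219 220 219 221 218 215 214 215 214 211 213 212 218 124]]
```

The fingertips appear about 35 mm above the reported TCP: in the pictures they end level with the top of the post, and they closed just above it. I'll descend 32 mm and grip again.

Request:
play_rows([
  [[0,0,0.08],0,0],
  [[0,0,0.08],0,0],
  [[0,0,0.08],0,0],
  [[0,0,0.08],0,0],
  [[0,0,0],0,0],
  [[0,0,0],0,0.4],
  [[0,0,0],0,0.6],
  [[0,0,0],0,0.6],
], grip_force=15)

```text
time: 5.68
tool_pos: [0.5596, -0.0223, 0.0952]
tool_rot: [0.686, 0.727, 0.0, 0.0]
ft_force: [-0.3, -0.7, -0.0]
grip_width: 0.32
grip_force: 0.0
```

Request:
play_rows([
  [[0,0,0],0,0.8],
  [[0,0,0],0,0.8],
  [[0,0,0],0,0.8],
  [[0,0,0],0,0.8],
  [[0,0,0],0,1],
  [[0,0,0],0,1],
  [[0,0,0],0,1],
  [[0,0,0],0,1],
])

```text
time: 6.35
tool_pos: [0.5595, -0.0223, 0.0951]
tool_rot: [0.686, 0.727, 0.0, 0.0]
ft_force: [-0.0, 0.4, 2.9]
grip_width: 0.144
grip_force: 15.0
```

Request:
play_rows([
  [[-0.005,0.089,0],0.1,1],
  [[-0.005,0.089,0],0.1,1],
  [[-0.005,0.089,0],0.1,1],
  [[-0.005,0.089,0],0.1,1],
  [[-0.005,0.089,0],0.1,1],
  [[-0.005,0.089,0],0.1,1],
  [[-0.005,0.089,0],0.1,1],
  [[-0.005,0.089,0],0.1,1],
])

```text
time: 7.02
tool_pos: [0.6242, -0.0464, 0.0952]
tool_rot: [0.924, 0.383, 0.0, -0.0]
ft_force: [-1.0, 0.8, 3.6]
grip_width: 0.145
grip_force: 15.0
```

Request:
play_rows([
  [[-0.005,0.089,0],0.1,1],
  [[-0.005,0.089,0],0.1,1],
  [[0,0,0],0,1],
  [[0,0,0],0,1],
  [[0,0,0],0,1],
  [[0,0,0],0,1],
  [[0,0,0],0,1],
  [[0,0,0],0,1],
])

```text
time: 7.68
tool_pos: [0.6358, -0.0604, 0.0952]
tool_rot: [0.958, 0.287, 0.001, 0.0]
ft_force: [2.6, -1.0, 2.9]
grip_width: 0.146
grip_force: 15.0
```

```bash
python3 - <<'E'
from h import *
st=manip.read_state(); im=manip.capture("wrist"); cv2.imwrite("pics/w3.png",im); C=cam("wrist",st)
a=2*np.degrees(np.arctan2(st["tool_rot"][1],st["tool_rot"][0])); T=st["tool_pos"]; print("x az",a,T,st["q"].round(2))
c=np.array([.5642,-.1067]); d=T[:2]-c; print("handle",np.hypot(*d),np.degrees(np.arctan2(d[1],d[0])))
m,b=blobs(im,(0,150,80),(5,255,255)); print(b)
for s,g in b:
  if 250<g[0]<390:
    ys,xs=np.where(m[s[1]:s[1]+s[3],s[0]:s[0]+s[2]]>0); P=np.array([ray(C,x+s[0],y+s[1],.105) for x,y in zip(xs,ys)])[:,:2]-c
    print(np.median(np.degrees(np.arctan2(P[:,1],P[:,0]))),np.hypot(*P.T).max())
cv2.imwrite("pics/w3c.png",cv2.resize(im[120:300,220:420],None,fx=3,fy=3))
E
```

```text
x az 33.377337365461266 [ 0.63583882 -0.06044104  0.09520726] [ 0.08  0.69 -0.05  1.62  0.04  0.83 -0.97]
handle 0.08527609046363314 32.851331024881055
[([367, 25, 19, 20, 161], [376.6, 32.0]), ([466, 137, 13, 16, 97], [473.2, 144.1]), ([319, 188, 18, 40, 419], [327.8, 204.4]), ([165, 221, 11, 10, 88], [169.6, 225.6])]
23.521445042483972 0.22693594250341165
28.96174742378438 0.11406756003069257
```

View pics/w3c.png

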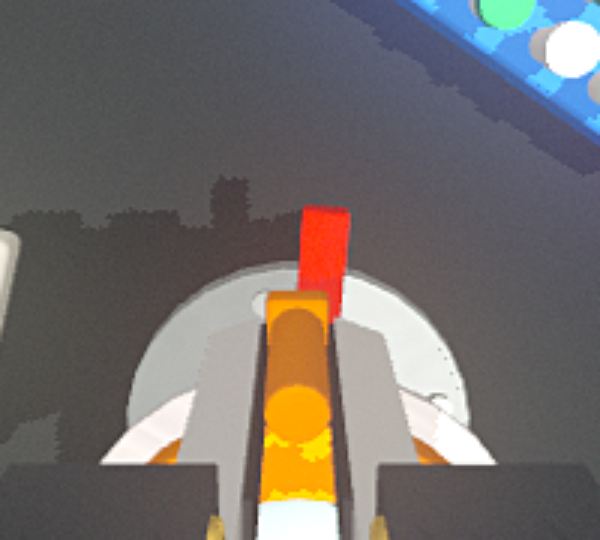

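The handle is centred at about u=319.7 and the mark's outer end at u=328.7, so about 3.7° of clockwise turn is left.

Request:
play_rows([
  [[-0.002,0.055,0],0.062,1],
  [[0,0,0],0,1],
  [[0,0,0],0,1],
  [[0,0,0],0,1],
  [[0,0,0],0,1],
  [[0,0,0],0,1],
  [[0,0,0],0,1],
  [[0,0,0],0,1],
])

```text
time: 8.4
tool_pos: [0.6387, -0.0652, 0.0952]
tool_rot: [0.967, 0.256, 0.001, 0.0]
ft_force: [4.9, 1.1, 3.6]
grip_width: 0.145
grip_force: 15.0
```

```bash
cat > s4.py <<'E'
from h import *
st=manip.read_state(); im=manip.capture("wrist"); cv2.imwrite("pics/w4.png",im); C=cam("wrist",st)
a=2*np.degrees(np.arctan2(st["tool_rot"][1],st["tool_rot"][0])); T=st["tool_pos"]; print("x az",a,T,st["ft_force"])
c=np.array([.5642,-.1067]); d=T[:2]-c; print("handle",np.hypot(*d),np.degrees(np.arctan2(d[1],d[0])))
m,b=blobs(im,(0,150,80),(5,255,255))
o,_=blobs(im,(8,110,60),(24,255,255))
for v in range(186,230,4): 
  x=np.where(m[v,290:350]>0)[0]+290; y=np.where(o[v,290:350]>0)[0]+290
  print(v,(x.min(),x.max()) if len(x) else '',(y.min(),y.max()) if len(y) else '')
x=np.where(m[190:197,290:350]>0); u,v=x[1].mean()+290,x[0].mean()+190; p=ray(C,u,v,.105)[:2]-c; print("mark end az",u,v,np.degrees(np.arctan2(p[1],p[0])),np.hypot(*p))
E
python3 s4.py
```

```text
x az 29.62085642972577 [ 0.63874164 -0.06524804  0.09517914] [4.92971603 1.08554888 3.63551986]
handle 0.08529197923920911 29.07805435532711
186  
190 (np.int64(311), np.int64(325)) 
194 (np.int64(311), np.int64(326)) 
198 (np.int64(311), np.int64(326)) 
202 (np.int64(311), np.int64(326)) 
206 (np.int64(311), np.int64(326)) 
210 (np.int64(312), np.int64(324)) 
214 (np.int64(312), np.int64(325)) 
218  (np.int64(309), np.int64(328))
222  (np.int64(309), np.int64(328))
226  (np.int64(309), np.int64(328))
mark end az 318.8313253012048 192.6265060240964 29.321119754801362 0.1103517234808584
```

The handle is centred on the mark, both at u=318.5. Now I'll release it, rise, and move over the cap while unwinding the wrist anticlockwise.

Request:
play_rows([
  [[0,0,0],0,0.4],
  [[0,0,0],0,0],
  [[0,0,0],0,0],
  [[0,0,0],0,0],
  [[0,0,-0.2],0,0],
  [[0,0,-0.3],0,-0.5],
  [[0,0,-0.3],0,-1],
  [[0,0,0],0,-1],
])

```text
time: 9.12
tool_pos: [0.6413, -0.0662, 0.1804]
tool_rot: [0.967, 0.255, 0.004, 0.002]
ft_force: [1.5, -0.4, 0.3]
grip_width: 0.674
grip_force: 0.0
```

Request:
play_rows([
  [[-0.284,0,0],0,-1],
  [[-0.284,0,0],0,-1],
  [[-0.285,0,0],0,-1],
  [[0,0,0],-0.1,-1],
  [[0,0,0],-0.1,-1],
  [[0,0,0],-0.1,-1],
  [[0,0,0],-0.1,-1],
  [[0,0,0],-0.1,-1],
])

```text
time: 9.78
tool_pos: [0.5627, -0.1079, 0.1743]
tool_rot: [0.867, 0.499, -0.001, -0.0]
ft_force: [0.1, 0.9, 0.8]
grip_width: 1.001
grip_force: 0.0
```

Request:
play_rows([
  [[0,0,0],-0.1,-1],
  [[0,0,0],-0.1,-1],
  [[0,0,0],-0.1,-1],
  [[0,0,0],-0.1,-1],
  [[0,0,0],-0.1,-1],
  [[0,0,0],-0.1,-1],
  [[0,0,0],-0.1,-1],
  [[0,0,0],-0.1,-1],
])

```text
time: 10.45
tool_pos: [0.5627, -0.1079, 0.1741]
tool_rot: [0.589, 0.808, -0.001, -0.001]
ft_force: [-1.0, 1.6, 0.1]
grip_width: 1.001
grip_force: 0.0
```

Request:
play_rows([
  [[0,0,0],-0.1,-1],
  [[0,0,0],-0.1,-1],
  [[0,0,0],-0.1,-1],
  [[0,0,0],-0.1,-1],
  [[0,0,0],-0.1,-1],
  [[0,0,0],-0.1,-1],
  [[0,0,0],-0.1,-1],
  [[0,0,0],-0.1,-1],
])

```text
time: 11.12
tool_pos: [0.5627, -0.108, 0.1741]
tool_rot: [0.209, 0.978, -0.0, -0.001]
ft_force: [0.5, 0.8, 0.2]
grip_width: 1.003
grip_force: 0.0
```

```bash
cat > s5.py <<'E'
from h import *
import sys
st=manip.read_state(); im=manip.capture("wrist"); cv2.imwrite(f"pics/{sys.argv[1]}.png",im); C=cam("wrist",st)
a=2*np.degrees(np.arctan2(st["tool_rot"][1],st["tool_rot"][0])); T=st["tool_pos"]; print("x az",a,T,"q7",st["q"][6],"t",st["time"],"F",st["ft_force"].round(1),"M",st["ft_torque"].round(2))
hsv=cv2.cvtColor(im,cv2.COLOR_BGR2HSV); m,b=blobs(im,(100,100,120),(130,255,255),200); print(b)
pc=proj(C,[.5642,-.1067,.174]); print("expected cap top px",pc)
E
python3 s5.py w5
```

```text
x az 155.88574957401167 [ 0.56274505 -0.10801342  0.17413466] q7 0.9132524970197241 t 11.1167 F [0.5 0.8 0.2] M [ 0.05 -0.14  0.01]
[([290, 191, 61, 57, 2440], [319.2, 219.3]), ([337, 261, 66, 44, 1763], [366.9, 285.0])]
expected cap top px [320.8531159  220.99725658]
```

Request:
play_rows([
  [[0,0.01,0],-0.1,-1],
  [[0,0,0],-0.1,-1],
  [[0,0,0.15],0,-1],
  [[0,0,0.2],0,-1],
  [[0,0,0.2],0,-1],
  [[0,0,0.1],0,-1],
  [[0,0,0],0,-0.5],
  [[0,0,0],0,-0.3],
], grip_force=35)

```text
time: 11.83
tool_pos: [0.5639, -0.1067, 0.1097]
tool_rot: [0.108, 0.994, 0.0, -0.001]
ft_force: [0.3, 0.4, -0.2]
grip_width: 0.892
grip_force: 0.0
```

Request:
play_rows([
  [[0,0,0],0,-0.1],
  [[0,0,0],0,-0.1],
  [[0,0,0],0,0.2],
  [[0,0,0],0,0.5],
  [[0,0,0],0,1],
  [[0,0,0],0,1],
  [[0,0,0],0,1],
  [[0,0,0],0,1],
])

```text
time: 12.5
tool_pos: [0.5644, -0.1075, 0.1103]
tool_rot: [0.108, 0.994, -0.001, 0.0]
ft_force: [-0.8, -1.8, 4.6]
grip_width: 0.526
grip_force: 35.0
```

```bash
python3 s5.py w6
```

```text
x az 167.56430310126547 [ 0.56440459 -0.10754241  0.11029173] q7 1.0215848749106877 t 12.5 F [-0.8 -1.8  4.6] M [-0.51  0.03  0.05]
[([279, 209, 81, 82, 4505], [318.1, 252.2]), ([316, 295, 53, 10, 284], [349.1, 301.2]), ([313, 335, 54, 36, 946], [339.2, 349.3]), ([373, 335, 14, 28, 208], [379.0, 348.0])]
expected cap top px [319.62585737 256.2828956 ]
```

View pics/w6.png

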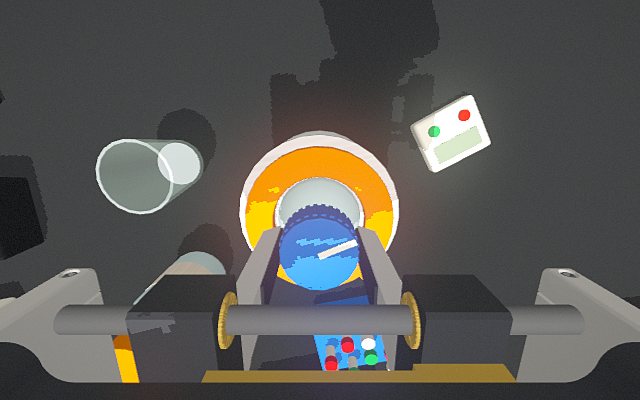

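The cap is gripped at 49 mm, with its stripe running from (320,257) to (357,241). Now I'll screw it clockwise, following the thread down.

Request:
play_rows([
  [[0,0,0.001],0.1,1],
  [[0,0,0.001],0.1,1],
  [[0,0,0.001],0.1,1],
  [[0,0,0.001],0.1,1],
  [[0,0,0.001],0.1,1],
  [[0,0,0.001],0.1,1],
  [[0,0,0],0.1,1],
  [[0,0,0],0.1,1],
])

```text
time: 13.22
tool_pos: [0.5645, -0.1075, 0.1097]
tool_rot: [0.505, 0.863, -0.0, 0.001]
ft_force: [-0.9, -2.0, 3.9]
grip_width: 0.528
grip_force: 35.0
```

Request:
play_rows([
  [[0,0,0.001],0.1,1],
  [[0,0,0.001],0.1,1],
  [[0,0,0.001],0.1,1],
  [[0,0,0],0.1,1],
  [[0,0,0],0.1,1],
  [[0,0,0],0,1],
  [[0,0,0],0,1],
  [[0,0,0],0,1],
])

```text
time: 13.88
tool_pos: [0.5647, -0.1074, 0.1092]
tool_rot: [0.709, 0.705, 0.0, 0.001]
ft_force: [-0.2, -3.8, 4.8]
grip_width: 0.526
grip_force: 35.0
```

```bash
cat > s6.py <<'E'
from h import *
st=manip.read_state(); im=manip.capture("wrist"); cv2.imwrite("pics/last.png",im)
a=2*np.degrees(np.arctan2(st["tool_rot"][1],st["tool_rot"][0])); print("x az",a.round(2),st["tool_pos"].round(4),"q7",st["q"][6].round(3),"tau7",st["joint_torque"][6].round(3),"t",st["time"],"F",st["ft_force"].round(1),"M",st["ft_torque"].round(2),"w",st["grip_width"],st["grip_force"])
g=cv2.inRange(cv2.cvtColor(im,cv2.COLOR_BGR2HSV),(0,0,170),(180,70,255)); M=np.zeros_like(g); cv2.circle(M,(319,256),36,255,-1); g&=M
ys,xs=np.where(g>0); v=np.linalg.svd(np.c_[xs,ys]-[xs.mean(),ys.mean()],full_matrices=False)[2][0]; print("stripe",len(xs),xs.mean(),ys.mean(),np.degrees(np.arctan2(v[1],v[0])))
E
python3 s6.py
```

```text
x az 89.71 [ 0.5647 -0.1074  0.1092] q7 -0.063 tau7 0.067 t 13.8833 F [-0.2 -3.8  4.8] M [-0.74 -0.03 -0.07] w 0.5257354498099459 35.00130236148834
stripe 252 335.16269841269843 250.6626984126984 153.2493426710565
```

Request:
play_rows([
  [[0,0,0.001],0.05,1],
  [[0,0,0],0.05,1],
  [[0,0,0.001],0.05,1],
  [[0,0,0],0.05,1],
  [[0,0,0.001],0.05,1],
  [[0,0,0],0.05,1],
  [[0,0,0],0.05,1],
  [[0,0,0],0.05,1],
])

```text
time: 14.6
tool_pos: [0.5647, -0.1074, 0.1089]
tool_rot: [0.841, 0.541, 0.0, 0.0]
ft_force: [0.2, -3.2, 4.4]
grip_width: 0.525
grip_force: 35.0
```

```bash
python3 s6.py
```

```text
x az 65.54 [ 0.5647 -0.1074  0.1089] q7 -0.395 tau7 0.303 t 14.6 F [ 0.2 -3.2  4.4] M [-0.84  0.01  0.38] w 0.5245189835964882 34.999406933784485
stripe 253 335.1897233201581 250.56126482213438 152.47168623706145
```

Request:
play_rows([
  [[0,0,0],0.05,1],
  [[0,0,0],0,1],
  [[0,0,0],0,1],
  [[0,0,0],0,1],
  [[0,0,0],0,1],
  [[0,0,0],0,1],
  [[0,0,0],0,1],
  [[0,0,0],0,1],
])

```text
time: 15.32
tool_pos: [0.565, -0.1067, 0.1089]
tool_rot: [0.854, 0.52, 0.001, 0.0]
ft_force: [2.9, -2.4, 3.7]
grip_width: 0.526
grip_force: 35.0
```

```bash
python3 s6.py
```

```text
x az 62.64 [ 0.565  -0.1067  0.1089] q7 -0.435 tau7 -0.879 t 15.3167 F [ 2.9 -2.4  3.7] M [-0.65 -0.73  0.89] w 0.5262712910394841 35.000919699668884
stripe 251 335.25099601593627 249.9601593625498 155.04306995002065
```

The wrist torque jumped from about 0.07 to 0.89 N·m after about 103° of turn, so the cap has bottomed out. Now I'll back it off by 90°, rising with the thread.

Request:
play_rows([
  [[0,0,0],-0.05,1],
  [[0,0,0],-0.05,1],
  [[0,0,-0.001],-0.1,1],
  [[0,0,-0.001],-0.1,1],
  [[0,0,-0.001],-0.1,1],
  [[0,0,-0.001],-0.1,1],
  [[0,0,-0.001],-0.1,1],
  [[0,0,-0.001],-0.1,1],
])

```text
time: 16.03
tool_pos: [0.5643, -0.1065, 0.1094]
tool_rot: [0.611, 0.792, 0.0, -0.0]
ft_force: [1.7, -2.8, 3.7]
grip_width: 0.527
grip_force: 35.0
```

Request:
play_rows([
  [[0,0,-0.001],-0.1,1],
  [[0,0,-0.001],-0.1,1],
  [[0,0,-0.001],-0.1,1],
  [[0,0,-0.001],-0.1,1],
  [[0,0,-0.001],-0.1,1],
  [[0,0,-0.001],-0.1,1],
  [[0,0,0],-0.1,1],
  [[0,0,0],-0.1,1],
])

```text
time: 16.7
tool_pos: [0.5636, -0.1071, 0.11]
tool_rot: [0.236, 0.972, -0.0, -0.001]
ft_force: [-0.2, -2.3, 5.1]
grip_width: 0.53
grip_force: 35.0
```

Request:
play_rows([
  [[0,0,0],-0.017,1],
  [[0,0,0],0,1],
  [[0,0,0],0,1],
  [[0,0,0],0,1],
  [[0,0,0],0,1],
  [[0,0,0],0,1],
  [[0,0,0],0,1],
  [[0,0,0],0,1],
])

```text
time: 17.37
tool_pos: [0.5635, -0.1071, 0.11]
tool_rot: [0.23, 0.973, -0.0, -0.001]
ft_force: [1.0, -2.6, 5.8]
grip_width: 0.525
grip_force: 35.0
```

```bash
python3 s6.py; python3 - <<'E'
from h import *
im=manip.capture("scene"); c=np.array([.5642,-.1067]); C=cam("scene")
m,b=blobs(im,(0,150,80),(5,255,255),15); print([x for x in b if 230<x[1][0]<350])
m,b=blobs(im,(8,130,80),(22,255,255)); print([x for x in b if 230<x[1][0]<350])
print("post top/base px", [proj(C,[c[0]+.085*np.cos(a),c[1]+.085*np.sin(a),z]).round(1) for a in [np.radians(29.3)] for z in (.161,.116)])
a,w=im[160:260,230:350],cv2.imread("pics/last.png")[180:320,220:420]
cv2.imwrite("pics/fin.png",np.hstack([cv2.resize(a,(400,333)),cv2.resize(w,(400,333))]))
E
```

```text
x az 153.46 [ 0.5635 -0.1071  0.11  ] q7 0.822 tau7 -0.051 t 17.3667 F [ 1.  -2.6  5.8] M [-0.57 -0.33 -0.01] w 0.5250547662783829 35.00204265117645
stripe 252 335.44444444444446 250.37301587301587 155.86633179558214
[([292, 228, 4, 7, 25], [293.6, 230.9]), ([264, 252, 6, 6, 26], [266.8, 254.1]), ([254, 256, 5, 5, 19], [255.9, 258.0]), ([277, 262, 5, 5, 17], [279.0, 263.9]), ([290, 272, 4, 6, 18], [291.6, 274.3])]
[([299, 26, 52, 71, 2781], [322.3, 62.8]), ([269, 193, 39, 35, 544], [287.8, 209.3]), ([201, 279, 54, 36, 959], [233.8, 296.8])]
post top/base px [array([291.7, 213.6]), array([292.2, 224.3])]
```

View pics/fin.png

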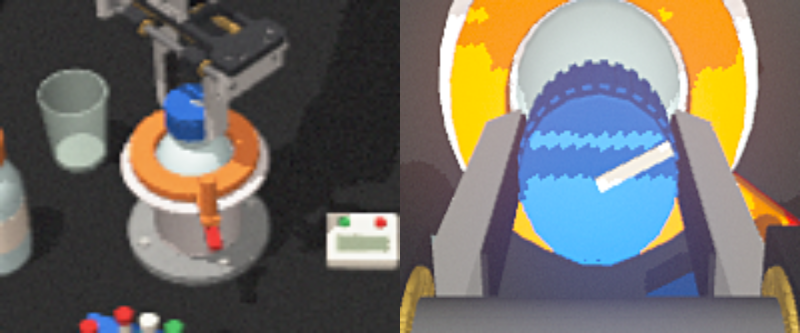

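The left panel shows the post over the red mark at (208,190)–(213,240). The right panel shows the cap still gripped, with its stripe turned along with the jaws, so nothing slipped.

```bash
python3 -c "
from plant import manip
print(manip.hand_in())"
```

```text
the job is handed in; nothing more can be done
None
```

The job is handed in, though no verdict came back: the ring handle stands over the red mark, and the cap was screwed down to its stop, backed off about 90°, and is still gripped at 35 N.

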